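# Set the polariser ring to the red dot and log it

### The arm

A 7-joint arm with a two-finger parallel gripper is mounted at the origin on the work surface; the furniture and walls round the work are solid. World frame = base frame: x ahead of the robot, y to its left, z up, the work surface at z = 0. Lengths are in m, angles in rad, forces in N, time in s.
With the tool pointing down it reaches from about 0.35 to 0.9 m from the base axis. Payload 8.1 kg.
Tool frame: the origin (TCP) lies midway between the tips of the shut fingers; the grasp point (between the pads) lies 19 mm behind it; x points along the fingers, z is the direction in which the jaws open and shut, and the axes are right-handed (so a half turn about x gives the same grasp; the last joint's range is limited). The gripper opens to 85 mm and grips with 20 to 120 N. Pads are 22 mm wide; open, the fingers measure 114 mm over their backs; the gripper's body (76 mm by 85 mm) begins 54 mm behind the grasp point. The pads swing forward as they close: fully open they stand 13 mm farther back than shut.
Start: joints at [1.238, 0.434, 0.025, 1.573, -0.012, 1.134, -0.075], TCP at [0.142, -0.609, 0.194] pointing down, gripper open.
Joint ranges: [-2.62, 2.62], [-0.44, 2.09], [-1.27, 1.32], [0.08, 2.57], [-1.32, 4.46], [0.12, 2], [-2.74, 2.74]. Speed limits (rad/s): [2.22, 2.22, 3.01, 3.01, 3.14, 3.14, 3.14].

### API

Orientations are given as a unit quaternion [w, x, y, z].
In Python, from station import r gives the robot as it stands.
- The arm moves only by the tool arm_command, never from a script. Its argument "steps" is a list of rows, each a list of 3 entries, a list of its own where there are three numbers: the finger opening in mm, from 0 to 85.4, then the shift along the tool's x, y, z in mm, then the turn about the tool's x in degrees. A call has exactly 5 rows; each row shifts and turns the commanded pose from where the row before left it, along the tool's axes as they then stand; what a row does not reach is not made up. A row lasts 1/8 s, in which the tool goes at most 62.5 mm and 10.7 degrees, less where a joint would pass 70% of its speed; a pose out of reach is approached as far as the arm can. A call is refused whole if a number of a shift passes 62.5 or a number of a turn 10.7, either way. A call with a gripper value outside its range is refused whole. The fingers move at their own pace and stop on an object; the grip force is fixed at half the most. Time passes only in rows, so rows that do not move let the fingers close, or fill a call up. It gives the time, the measured TCP pose, the force and the opening at its end, in the units of the state.
- r.get_obs(): the state, without advancing time (a new reading comes with each control period).
- r.capture(name): name is "side" or "top"; returns a dict with "image" (400x640x3 uint8, red, green, blue), "depth" (400x640 float32, m along the optical axis (not along the pixel's ray), 0 where there is no reading), "fx", "fy", "cx", "cy" (pixels), "world_from_camera" (4x4, takes a point from camera to world coordinates). Camera axes: x right, y down, z forward; pixel columns grow to the right and rows downward; lengths in m; the calibration is good to about 2 mm. A picture is of the moment at which its call begins.
- r.job_done(): hands the job in, once; it reports no verdict.
The state is a dict: "time_s": time; "joint_positions": joint angles; "qvel": joint speeds; "effort": joint torques, N m; "eef_pos": TCP position; "eef_rot": TCP orientation; "contact_force": force on the tool from outside, world axes, zero at the start; "wrist_torque": the same for the moment, N m; "grip_width": finger opening in m.
Only numpy, scipy, OpenCV 4.12 (cv2) and the standard library are available. Lean on these libraries where they do the work, as an engineer would, in place of code of your own. Each camera call takes 0.05 s, during which the arm holds its last target.

### The job

With the fingers, gently push the pin on the polariser ring's lever round its arc until the lever's pointer points at the red dot on the scale, then press the green button fully down to log the setting and let it come back up, leaving the pointer on the red dot. Only push and press: do not pinch or lift anything, do not press the button while the pointer is off the red dot, and leave the vial, beaker and dish beside the instrument where they stand.

Things in the scene. Friction and masses are not known exactly. Their poses are not given: they have to be found in the camera images.
- stand: Fixed light box of a polariser instrument: a grey box with a white top plate, 165 x 210 mm, plate top 35 mm above the bench. Origin on the bench right under the vertical axis of the ring; the box reaches 108 mm from it toward its own -x (the side nearest the robot), 57 mm toward +x and 105 mm to either side. A black scale of ticks lies on the plate round the -x half of the ring.
- ring (a joint): Angle of the black polariser ring (90 mm across, top 51 mm above the bench) about the stand's vertical axis, rad. At 0 its lever points along the stand's -x; seen from above it grows counter-clockwise, so at value a the lever points along (-cos a, -sin a) in the stand's frame. Turns freely from -1.35 to +1.35 between stops and stays where it is left; stiff by friction only: about 0.12 N m, 2 N at the pin.
- lever_pin (a point): The upright round aluminium pin on the ring's black lever, 12 mm across, to be pushed sideways: it stands 70 mm from the ring's axis, from 49 to 83 mm above the bench (the flat lever below it, 12 mm wide, has its top at 49 mm). This point is on the pin's axis, 70 mm above the bench.
- pointer_aim (a point): Point that the lever's pointer aims at: on the lever's centre line, 95 mm from the ring's axis (the radius of the dots), 9 mm beyond the pointer's blunt tip, 38 mm above the bench. It turns with the ring.
- red_dot: Red marker dot, a disc 12 mm across and 3 mm high fixed on the white plate, centre 95 mm from the ring's axis; origin at the centre of its underside, 35 mm above the bench. The pointer's target. The four dots (red, blue, yellow, black) lie at ring values -1.05, -0.60, +0.60 and +1.05; which colour is where changes from run to run.
- blue_dot: Blue marker dot, a disc 12 mm across and 3 mm high fixed on the white plate, centre 95 mm from the ring's axis; origin at the centre of its underside, 35 mm above the bench. Not the target. The four dots (red, blue, yellow, black) lie at ring values -1.05, -0.60, +0.60 and +1.05; which colour is where changes from run to run.
- yellow_dot: Yellow marker dot, a disc 12 mm across and 3 mm high fixed on the white plate, centre 95 mm from the ring's axis; origin at the centre of its underside, 35 mm above the bench. Not the target. The four dots (red, blue, yellow, black) lie at ring values -1.05, -0.60, +0.60 and +1.05; which colour is where changes from run to run.
- black_dot: Black marker dot, a disc 12 mm across and 3 mm high fixed on the white plate, centre 95 mm from the ring's axis; origin at the centre of its underside, 35 mm above the bench. Not the target. The four dots (red, blue, yellow, black) lie at ring values -1.05, -0.60, +0.60 and +1.05; which colour is where changes from run to run.
- log_button (a joint): Travel of the green button, m: 0 up, 0.006 fully down; a spring brings it back up. It starts to move at about 1.5 N and takes about 5 N fully down.
- log_button_top (a point): Centre of the top face of the round green push button (24 mm across, 57 mm above the bench when up, in a black housing 40 mm across and 47 mm high) at the far right corner of the white plate, at 34 mm along +x and 82 mm along -y of the stand; it is pressed straight down.
- amber_vial: small amber sample vial with blue cap, 16 mm across, 42 mm high, loose, upright beside the instrument; origin at the centre of its underside. A bystander
- beaker: clear glass beaker, 46 mm across, 60 mm high, loose, upright beside the instrument; origin at the centre of its underside. A bystander
- petri_dish: shallow clear dish with lid, 61 mm across, 16 mm high, loose, flat on the bench in front of the instrument; origin at the centre of its underside. A bystander

How it is judged:
On the way, in this order (a step that is already met when the one before it is completed fails the run):
1. the pointer points at the red dot and the ring is still (horizontal distance between pointer_aim and red_dot below 0.006 m and velocity of joint ring between -0.05 and 0.05 rad/s), for 0.3 s.
2. the green button is pressed fully down (horizontal distance between pointer_aim and red_dot below 0.006 m and value of joint log_button above 0.0045 m), for 0.05 s.
At the end, for the whole second after the job is handed in: The pointer's aim point is within 6 mm (the dot's radius) of the centre of the red dot, seen from above; the ring is still; the green button has been pressed (4.5 mm or more of its 6 mm) and is up again (under 1.5 mm); vial, beaker and dish are within 20 mm of where they stood and upright (all of step 1 and value of joint log_button below 0.0015 m and distance of each of amber_vial, beaker, petri_dish from where it was at the start of the episode below 0.02 m and angle between each of amber_vial, beaker, petri_dish's own z axis and vertical below 0.2 rad); the robot touches nothing.
It fails at once if the vial, beaker or dish is lifted, carried, pushed over 20 mm or tipped (not (distance of amber_vial from where it was at the start of the episode below 0.02 m) or not (distance of beaker from where it was at the start of the episode below 0.02 m) or not (distance of petri_dish from where it was at the start of the episode below 0.02 m) or not (angle between amber_vial's own z axis and vertical below 0.2 rad) or not (angle between beaker's own z axis and vertical below 0.2 rad) or not (angle between petri_dish's own z axis and vertical below 0.2 rad)).
It fails at once if the button is pressed while the pointer is off the red dot (not (horizontal distance between pointer_aim and red_dot below 0.006 m) and value of joint log_button above 0.003 m).
It fails at once if the lever pin is squeezed or rammed with more than 30 N (contact force between the fingers and ring above 30 N).
It also fails if it takes over 51 s, if anything falls off the work surface, if the arm or the gripper's body presses on something with over 40 N, if the wrist force passes 120 N, or if a joint passes its speed limit or range.

## Working session

There is one attempt and no reset: what is moved stays moved. The work goes in short steps, Python scripts to look and compute and a tool call to move; the robot and the scene stay as the last step left them, time stands still between calls to the robot, and variables do not carry over. Pictures are saved under pics/ and viewed, and the job is handed in when it is done.

Besides the shell and the picture viewer there is one more tool, called after "Call:" as a command line: name --argument value ..., lists and objects as JSON in quotes. arm_command: Moves the arm, as the interface text tells. Its arguments: {"type":"object","properties":{"steps":{"type":"array"}},"required":["steps"]}

```bash
mkdir -p pics; python3 - <<'E'
from station import r
import cv2,json
o=r.get_obs();print({k:o[k] for k in('time_s','eef_pos','eef_rot','grip_width','contact_force')})
for n in('top','side'):
    c=r.capture(n);cv2.imwrite(f'pics/{n}1.png',c['image'][:,:,::-1]);print(n,c['fx'],c['fy'],c['cx'],c['cy'],c['world_from_camera'])
    import numpy as np;np.savez(f'{n}1.npz',**c)
E
```

```text
{'time_s': 0.0, 'eef_pos': array([ 0.14216418, -0.60804385,  0.19323309]), 'eef_rot': array([ 0.55353707,  0.43970971,  0.5544693 , -0.43910805]), 'grip_width': 0.08583083564746005, 'contact_force': array([0.2169164 , 0.25916745, 0.42791622])}
top 495.2275699456171 495.2275699456171 318.0184622493659 199.28906188055373 [[-0.01218637 -0.98949656  0.14404182  0.34428907]
 [-0.99924825  0.00674921 -0.03817561  0.01244728]
 [ 0.03680247 -0.14439876 -0.98883496  0.92244908]
 [ 0.          0.          0.          1.        ]]
side 392.8838394071571 392.8838394071571 316.6743619083898 205.6834170800532 [[ 0.94709544 -0.11374358  0.30012102  0.21970556]
 [-0.3198279  -0.41266573  0.85288751 -0.72549418]
 [ 0.02683918 -0.90375295 -0.4272122   0.43150748]
 [ 0.          0.          0.          1.        ]]
```

View pics/top1.png

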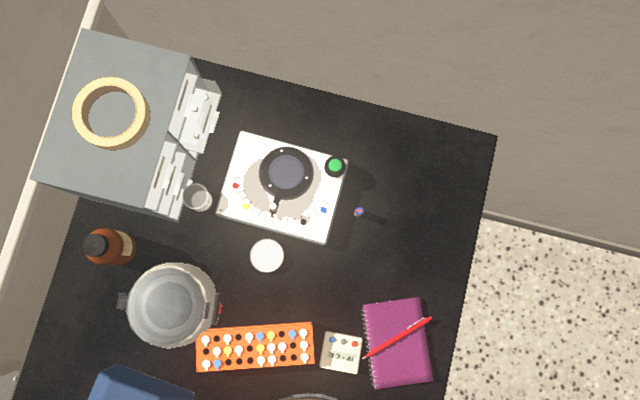

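View pics/side1.png

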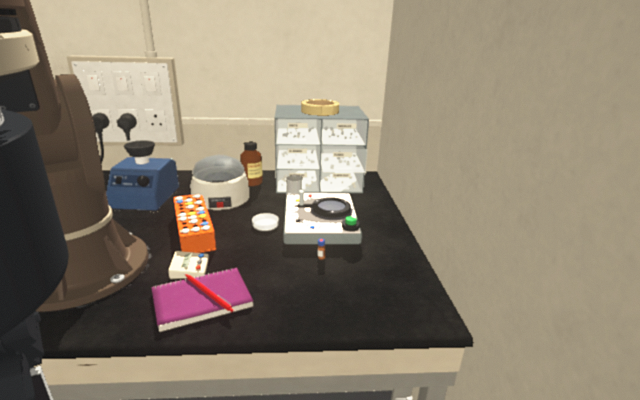

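```bash
python3 - <<'E'
import cv2
i=cv2.imread('pics/top1.png')[120:280,175:375]
cv2.imwrite('pics/top1c.png',cv2.resize(i,(750,600),interpolation=cv2.INTER_CUBIC))
E
```

```text
(no output)
```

View pics/top1c.png

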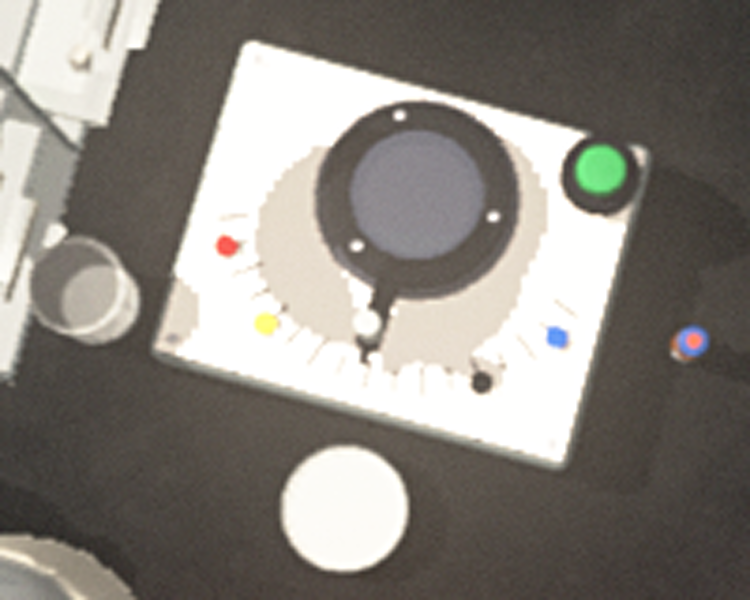

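```bash
cat > h.py <<'E'
import numpy as np
def ray(c,u,v,z):
    T=c['world_from_camera'];d=T[:3,:3]@np.array([(u-c['cx'])/c['fx'],(v-c['cy'])/c['fy'],1]);o=T[:3,3]
    return (o+d*(z-o[2])/d[2])
def proj(c,p):
    T=c['world_from_camera'];q=T[:3,:3].T@(np.asarray(p)-T[:3,3]);return np.array([c['fx']*q[0]/q[2]+c['cx'],c['fy']*q[1]/q[2]+c['cy']])
E
python3 - <<'E'
from h import *
c=np.load('top1.npz')
f=lambda x,y:(175+x/3.75-.4,120+y/3.75-.4)
pts={'red':(227,246,.038),'yel':(266,323,.038),'blk':(481,381,.038),'blu':(557,337,.038),'but':(601,169,.057)}
P=np.array([ray(c,*f(x,y),z)[:2] for x,y,z in pts.values()])
L=np.array([[-.095*np.cos(a),-.095*np.sin(a)] for a in(-1.05,-.6,.6,1.05)]+[[.034,-.082]])
A=L-L.mean(0);B=P-P.mean(0)
U,S,V=np.linalg.svd(A.T@B);R=(U@V).T
t=P.mean(0)-R@L.mean(0);th=np.arctan2(R[1,0],R[0,0])
print('stand',t,th,np.degrees(th),'res mm',(P-(L@R.T+t))*1e3)
pin=ray(c,*f(367,322),.083)[:2]
l=R.T@(pin-t);print('pin',pin,l,np.hypot(*l),np.arctan2(-l[1],-l[0]))
tip=ray(c,*f(368,352),.045)[:2];l=R.T@(tip-t);print('tip',l,np.arctan2(-l[1],-l[0]))
for n,x,y,z in(('vial',692,341,.042),('dish',345,509,.016),('beaker',98,305,.0)):
    w=ray(c,*f(x,y),z);print(n,w,R.T@(w[:2]-t))
for a in(-1.05,):
    for rr in(.07,.095): print(a,rr,R@np.array([-rr*np.cos(a),-rr*np.sin(a)])+t)
print('button',R@[.034,-.082]+t)
E
```

```text
stand [0.52290215 0.03572028] -0.2778859584156094 -15.92169260316232 res mm [[-0.24596835 -0.45287691]
 [ 0.11824973 -0.32014428]
 [ 0.83371053  0.31737841]
 [-0.30526882 -0.13586929]
 [-0.40072309  0.59151207]]
pin [0.45645487 0.05789899] [-0.06998234  0.00309984] 0.07005095597509382 -0.04426564074744623
tip [-0.07933458  0.00206393] -0.026009594931178253
vial [ 0.45161325 -0.09524973  0.042     ] [-0.03262595 -0.14550189]
dish [0.37422895 0.07204316 0.016     ] [-0.15293393 -0.00585508]
beaker [0.47705352 0.19591436 0.        ] [-0.08803473  0.14147129]
-1.05 0.07 [0.50606515 0.10366522]
-1.05 0.095 [0.50005193 0.12793128]
button [ 0.53310331 -0.05246099]
```

```bash
cat >> h.py <<'E'
from scipy.spatial.transform import Rotation as Ro
t=np.array([.5229,.0357]);th=-.2779
R2=np.array([[np.cos(th),-np.sin(th)],[np.sin(th),np.cos(th)]])
def W(x,y,z):return np.append(R2@[x,y]+t,z)
def tool(o):
    q=o['eef_rot'];return Ro.from_quat([q[1],q[2],q[3],q[0]]).as_matrix()
def pintgt(a,off,z,yaw=np.radians(42.6)):
    p=W(-.07*np.cos(a),-.07*np.sin(a),z);return p-off*np.array([np.cos(yaw),np.sin(yaw),0])
def go(o,p):
    M=tool(o);print('t',o['time_s'],'pos',o['eef_pos'].round(4),'F',o['contact_force'].round(2),'w',round(o['grip_width'],4));print('yaw y,z',[round(np.degrees(np.arctan2(M[1,k],M[0,k])),1) for k in(1,2)],'xax',M[:,0].round(3));print('tgt',p.round(4),'shift mm',(M.T@(p-o['eef_pos'])*1e3).round(1))
E
python3 - <<'E'
from h import *
from station import r
o=r.get_obs();go(o,pintgt(-.04,.045,.19))
print(o['joint_positions'])
E
```

```text
t 0.1 pos [ 0.1422 -0.6081  0.1933] F [-0.06 -0.03  0.07] w 0.0854
yaw y,z [np.float64(13.2), np.float64(-76.8)] xax [-0.     0.001 -1.   ]
tgt [0.4233 0.0271 0.19  ] shift mm [   4.   418.3 -554.5]
[ 1.23837392  0.43515021  0.02496375  1.57399839 -0.01160997  1.1339986
 -0.07510577]
```

Call:
arm_command --steps '[[0,[0,0,0],-10],[0,[0,0,0],-10],[0,[0,0,0],-9.4],[0,[0,30,0],0],[0,[0,55,0],0]]'

```text
time_s: 0.72
eef_pos: [0.2034, -0.5515, 0.1933]
eef_rot: [0.646, 0.286, 0.647, -0.286]
contact_force: [1.0, -0.5, 0.4]
grip_width: -0.0001
```

Call:
arm_command --steps '[[0,[0,55,0],0],[0,[0,55,0],0],[0,[0,55,0],0],[0,[0,50,-20],0],[0,[0,50,-30],0]]'

```text
time_s: 1.35
eef_pos: [0.3673, -0.3333, 0.1937]
eef_rot: [0.647, 0.284, 0.647, -0.284]
contact_force: [0.5, 0.4, -1.2]
grip_width: -0.0001
```

```bash
python3 - <<'E'
from h import *
from station import r
o=r.get_obs();go(o,pintgt(-.04,.045,.19))
E
```

```text
t 1.35 pos [ 0.3673 -0.3333  0.1937] F [ 0.48  0.39 -1.18] w -0.0001
yaw y,z [np.float64(42.6), np.float64(-47.4)] xax [ 0.  0. -1.]
tgt [0.4233 0.0271 0.19  ] shift mm [   3.8  285.1 -227.5]
```

Call:
arm_command --steps '[[0,[0,45,-35],0],[0,[0,45,-35],0],[0,[0,45,-40],0],[0,[0,45,-40],0],[0,[0,45,-40],0]]'

```text
time_s: 1.98
eef_pos: [0.4033, -0.0411, 0.194]
eef_rot: [0.647, 0.284, 0.647, -0.285]
contact_force: [1.3, -1.1, 0.3]
grip_width: 0.0002
```

Call:
arm_command --steps '[[0,[0,20,-10],0],[0,[0,0,0],0],[0,[0,0,0],0],[0,[0,0,0],0],[0,[0,0,0],0]]'

```text
time_s: 2.6
eef_pos: [0.4113, -0.0228, 0.1939]
eef_rot: [0.647, 0.285, 0.647, -0.285]
contact_force: [-0.3, 0.4, -0.4]
grip_width: 0.0003
```

```bash
python3 - <<'E'
from h import *
from station import r
import cv2
o=r.get_obs();go(o,pintgt(-.04,.045,.06))
c=r.capture('top');cv2.imwrite('pics/t2.png',c['image'][:,:,::-1])
c=r.capture('side');cv2.imwrite('pics/s2.png',cv2.resize(c['image'][120:280,175:425,::-1],(750,480)))
E
```

```text
t 2.6 pos [ 0.4113 -0.0228  0.1939] F [-0.33  0.4  -0.44] w 0.0003
yaw y,z [np.float64(42.5), np.float64(-47.5)] xax [-0. -0. -1.]
tgt [0.4233 0.0271 0.06  ] shift mm [133.9  42.6 -28.8]
```

View pics/t2.png

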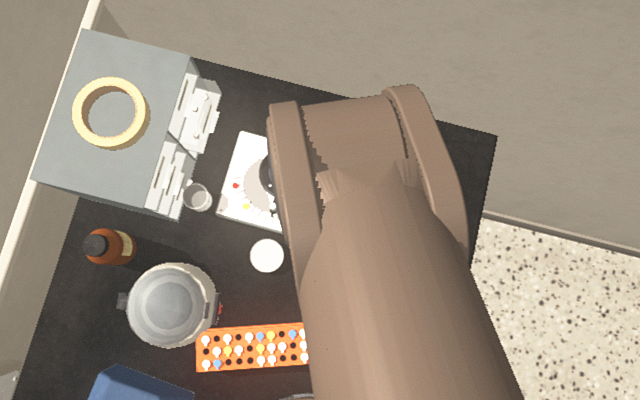

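View pics/s2.png

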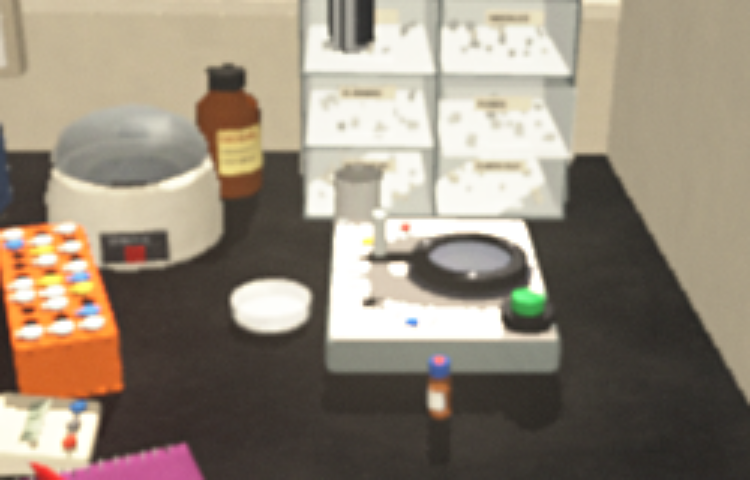

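```bash
python3 - <<'E'
from h import *
from station import r
c=r.capture('top');d=c['depth']
def p(u,v):
    z=d[v,u];T=c['world_from_camera'];return (T[:3,:3]@np.array([(u-c['cx'])/c['fx']*z,(v-c['cy'])/c['fy']*z,z])+T[:3,3]).round(3)
for u,v in((275,110),(285,150),(290,220),(400,90),(310,300),(180,70),(160,200),(110,85),(212,95),(178,200),(185,180)):print(u,v,p(u,v))
# dense: arm points with lowest height near left boundary
c['depth']
E
```

```text
275 110 [0.442 0.027 0.63 ]
285 150 [0.412 0.02  0.652]
290 220 [0.371 0.017 0.669]
400 90 [ 0.455 -0.051  0.63 ]
310 300 [0.33  0.007 0.673]
180 70 [0.645 0.189 0.211]
160 200 [0.459 0.232 0.141]
110 85 [0.611 0.281 0.236]
212 95 [0.636 0.155 0.13 ]
178 200 [0.472 0.227 0.046]
185 180 [0.509 0.216 0.043]
```

Call:
arm_command --steps '[[0,[0,20,-29],0],[0,[40,12,0],0],[0,[50,10,0],0],[0,[42,0,0],0],[0,[0,0,0],0]]'

```text
time_s: 3.38
eef_pos: [0.4205, 0.0275, 0.06]
eef_rot: [0.646, 0.283, 0.649, -0.285]
contact_force: [0.9, -0.3, 0.9]
grip_width: -0.0004
```

```bash
python3 - <<'E'
from h import *
from station import r
import cv2
o=r.get_obs();go(o,pintgt(-.04,.022,.06))
c=r.capture('side');cv2.imwrite('pics/s3.png',cv2.resize(c['image'][120:280,225:425,::-1],(750,600)))
print('arc (y,z mm rel. to first), off 17:')
M=tool(o);p0=o['eef_pos']
for a in(-.04,-.2,-.4,-.6,-.8,-.95,-1.05):print(a,(M.T@(pintgt(a,.017,.06)-p0)*1e3).round(1))
E
```

```text
t 3.375 pos [0.4205 0.0275 0.06  ] F [ 0.93 -0.28  0.91] w -0.0004
yaw y,z [np.float64(42.6), np.float64(-47.4)] xax [-0.006 -0.    -1.   ]
tgt [0.4402 0.0427 0.06  ] shift mm [-0.1 24.8  2.2]
arc (y,z mm rel. to first), off 17:
-0.04 [-0.1 29.8  2.2]
-0.2 [-0.1 40.  -2.4]
-0.4 [-0.2 53.5 -5.9]
-0.6 [-0.2 67.5 -6.6]
-0.8 [-0.3 81.3 -4.5]
-0.95 [-0.4 91.2 -1.1]
-1.05 [-0.4 97.5  1.9]
```

View pics/s3.png

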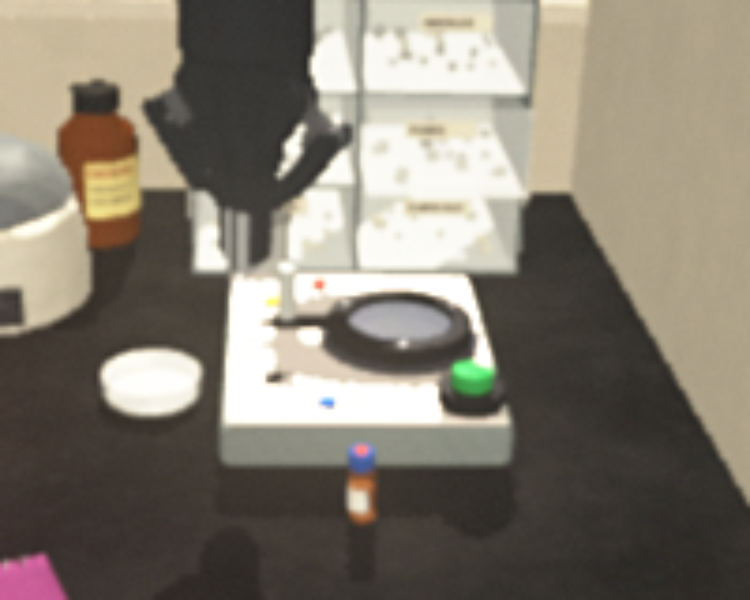

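```bash
python3 - <<'E'
from h import *
from station import r
c=r.capture('side');o=r.get_obs();f=lambda p:((proj(c,p)-[225,120])*3.75).round(0)
print(f(o['eef_pos']),'pin top',f([.4564,.0579,.083]),'pin base',f([.4564,.0579,.049]), 'but',f([.5331,-.0525,.057]))
print(o['eef_pos'],o['contact_force'])
z=c['depth'];print([float(z[120+int(v/3.75),225+int(u/3.75)]) for u,v in((250,240),(235,230),(287,290),(287,270))])
E
```

```text
[244. 320.] pin top [284. 263.] pin base [284. 314.] but [471. 366.]
[0.42314896 0.02786952 0.06284269] [-0.06047123  0.00386643  0.15185113]
[0.831597626209259, 0.8278825879096985, 0.8879053592681885, 0.8832590579986572]
```

```bash
python3 - <<'E'
from h import *
from station import r
import cv2
c=r.capture('side');i=c['image'][160:220,265:345,::-1]
cv2.imwrite('pics/s4.png',cv2.resize(i,(800,600),interpolation=cv2.INTER_NEAREST))
T=c['world_from_camera']
for v in range(176,212,3):
  s=[]
  for u in(284,287,290,293):
    z=c['depth'][v,u];s.append((T[:3,:3]@np.array([(u-c['cx'])/c['fx']*z,(v-c['cy'])/c['fy']*z,z])+T[:3,3]).round(3).tolist())
  print(v,s)
print(r.get_obs()['eef_pos'])
E
```

```text
176 [[0.411, 0.032, 0.131], [0.415, 0.021, 0.135], [0.42, 0.018, 0.136], [0.426, 0.015, 0.136]]
179 [[0.411, 0.032, 0.124], [0.415, 0.023, 0.127], [0.42, 0.017, 0.129], [0.426, 0.015, 0.129]]
182 [[0.412, 0.036, 0.116], [0.415, 0.022, 0.121], [0.42, 0.017, 0.122], [0.427, 0.018, 0.121]]
185 [[0.411, 0.033, 0.11], [0.415, 0.023, 0.114], [0.42, 0.015, 0.116], [0.427, 0.018, 0.115]]
188 [[0.461, 0.231, 0.017], [0.415, 0.023, 0.107], [0.42, 0.017, 0.109], [0.426, 0.016, 0.108]]
191 [[0.461, 0.231, 0.009], [0.458, 0.189, 0.026], [0.463, 0.178, 0.03], [0.471, 0.175, 0.031]]
194 [[0.461, 0.233, -0.001], [0.449, 0.152, 0.035], [0.456, 0.149, 0.035], [0.463, 0.148, 0.034]]
197 [[0.456, 0.213, -0.001], [0.443, 0.132, 0.035], [0.451, 0.132, 0.035], [0.458, 0.13, 0.035]]
200 [[0.451, 0.194, -0.001], [0.44, 0.119, 0.034], [0.446, 0.112, 0.036], [0.452, 0.11, 0.036]]
203 [[0.447, 0.179, -0.002], [0.435, 0.099, 0.035], [0.443, 0.101, 0.033], [0.22, -0.725, 0.432]]
206 [[0.441, 0.156, 0.0], [0.431, 0.085, 0.034], [0.437, 0.079, 0.036], [0.444, 0.081, 0.034]]
209 [[0.437, 0.14, -0.0], [0.426, 0.068, 0.035], [0.434, 0.068, 0.034], [0.439, 0.063, 0.035]]
[0.4238305  0.02785582 0.06342229]
```

View pics/s4.png

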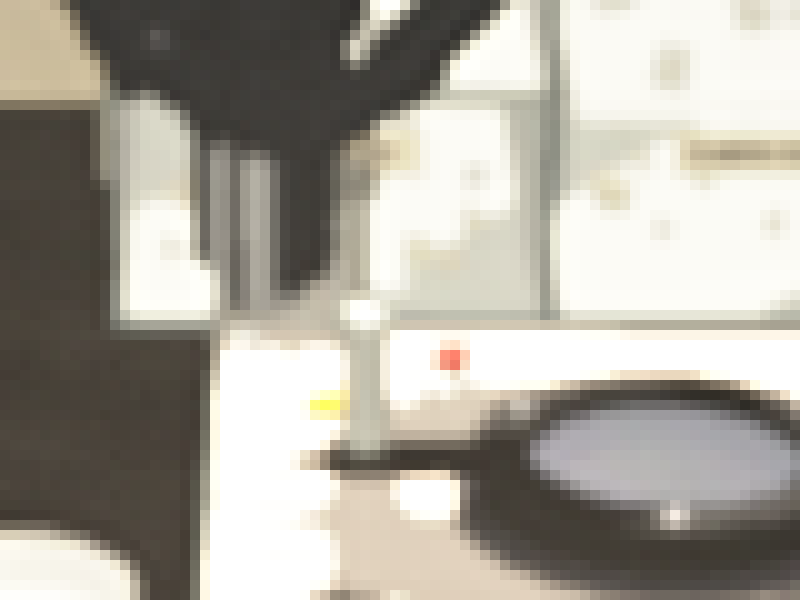

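```bash
python3 - <<'E'
from h import *
from station import r
c=r.capture('side');o=r.get_obs()
print(proj(c,[.4113,-.0228,.1939]),proj(c,[.4113,-.0228,.234]),'seen 292,136')
print(proj(c,o['eef_pos']),o['eef_pos'],o['joint_positions'],o['contact_force'],o['time_s'],o['grip_width'])
E
```

```text
[290.94585642 155.41199426] [290.92168115 135.04023121] seen 292,136
[290.58176612 204.91897446] [0.42414163 0.02781325 0.06366115] [ 0.21688809  0.33769401 -0.49818659  2.16400982  0.25202552  0.69138301
 -1.2810917 ] [0.67004972 0.28194615 0.55237999] 3.575 -3.4439416689888886e-05
```

Call:
arm_command --steps '[[0,[0,12,0],0],[0,[0,12,-1],0],[0,[0,10,-2],0],[0,[0,8,-2],0],[0,[0,0,0],0]]'

```text
time_s: 4.2
eef_pos: [0.4506, 0.0607, 0.0619]
eef_rot: [0.647, 0.284, 0.648, -0.284]
contact_force: [0.1, 0.1, -0.2]
grip_width: -0.0005
```

```bash
python3 - <<'E'
from h import *
from station import r
import cv2
o=r.get_obs();go(o,pintgt(-.04,.017,.06))
c=r.capture('side');i=c['image'][150:225,265:365,::-1]
cv2.imwrite('pics/s5.png',cv2.resize(i,(800,600),interpolation=cv2.INTER_NEAREST))
E
```

```text
t 4.2 pos [0.4506 0.0607 0.0619] F [ 0.09  0.11 -0.18] w -0.0005
yaw y,z [np.float64(42.6), np.float64(-47.4)] xax [-0.  0. -1.]
tgt [0.4439 0.0461 0.06  ] shift mm [  1.9 -14.8   6.2]
```

View pics/s5.png

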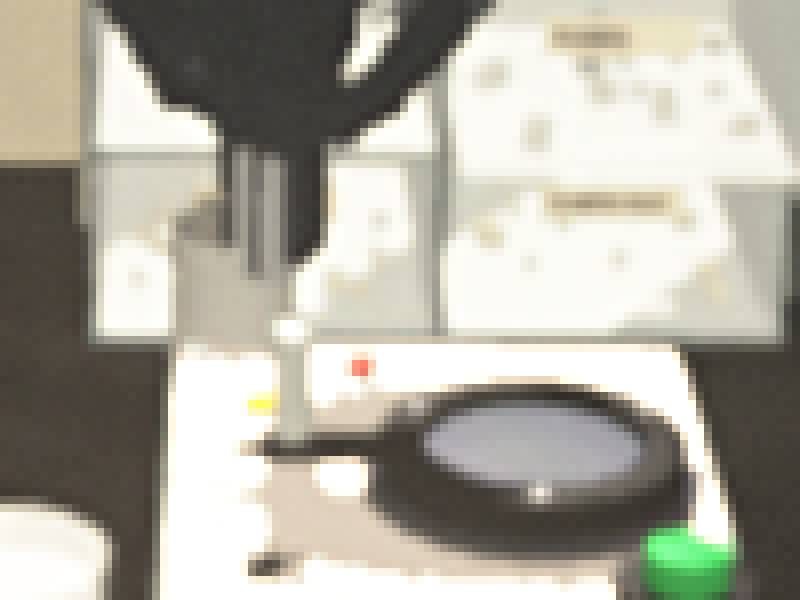

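Call:
arm_command --steps '[[0,[0,-22,5],0],[0,[0,-22,0],0],[0,[12,0,0],0],[0,[13,0,0],0],[0,[13,0,0],0]]'

```text
time_s: 4.88
eef_pos: [0.4217, 0.027, 0.0229]
eef_rot: [0.647, 0.284, 0.648, -0.284]
contact_force: [-0.2, 0.2, -0.4]
grip_width: -0.0001
```

```bash
python3 - <<'E'
from h import *
from station import r
import cv2
o=r.get_obs();go(o,pintgt(-.04,.017,.024))
c=r.capture('side');i=c['image'][150:225,265:365,::-1]
cv2.imwrite('pics/s6.png',cv2.resize(i,(800,600),interpolation=cv2.INTER_NEAREST))
T=c['world_from_camera']
for v in range(195,212,2):
  s=[]
  for u in(284,287,290,293):
    z=c['depth'][v,u];s.append((T[:3,:3]@np.array([(u-c['cx'])/c['fx']*z,(v-c['cy'])/c['fy']*z,z])+T[:3,3]).round(3).tolist())
  print(v,s)
go(r.get_obs(),pintgt(-.04,.017,.024))
E
```

```text
t 4.875 pos [0.4217 0.027  0.0229] F [-0.18  0.16 -0.37] w -0.0001
yaw y,z [np.float64(42.6), np.float64(-47.4)] xax [-0.  0. -1.]
tgt [0.4439 0.0461 0.024 ] shift mm [-1.1 29.2  1. ]
195 [[0.411, 0.033, 0.087], [0.414, 0.02, 0.092], [0.42, 0.017, 0.093], [0.426, 0.015, 0.093]]
197 [[0.41, 0.031, 0.083], [0.414, 0.021, 0.087], [0.419, 0.013, 0.089], [0.426, 0.014, 0.088]]
199 [[0.411, 0.035, 0.076], [0.414, 0.02, 0.083], [0.42, 0.017, 0.083], [0.426, 0.014, 0.084]]
201 [[0.41, 0.032, 0.073], [0.414, 0.018, 0.079], [0.419, 0.013, 0.08], [0.425, 0.01, 0.081]]
203 [[0.411, 0.033, 0.068], [0.414, 0.02, 0.073], [0.419, 0.014, 0.075], [0.427, 0.017, 0.073]]
205 [[0.443, 0.162, -0.0], [0.414, 0.02, 0.068], [0.42, 0.016, 0.069], [0.425, 0.012, 0.07]]
207 [[0.44, 0.152, -0.001], [0.414, 0.021, 0.063], [0.419, 0.015, 0.065], [0.428, 0.023, 0.06]]
209 [[0.437, 0.137, 0.001], [0.426, 0.068, 0.035], [0.433, 0.067, 0.034], [0.44, 0.065, 0.034]]
211 [[0.434, 0.128, 0.0], [0.423, 0.056, 0.036], [0.43, 0.056, 0.035], [0.437, 0.055, 0.034]]
t 4.925 pos [0.4207 0.0269 0.0216] F [-0.8  -0.78 -1.76] w 0.0
yaw y,z [np.float64(42.6), np.float64(-47.4)] xax [-0.002  0.    -1.   ]
tgt [0.4439 0.0461 0.024 ] shift mm [-2.4 30.1  1.5]
```

View pics/s6.png

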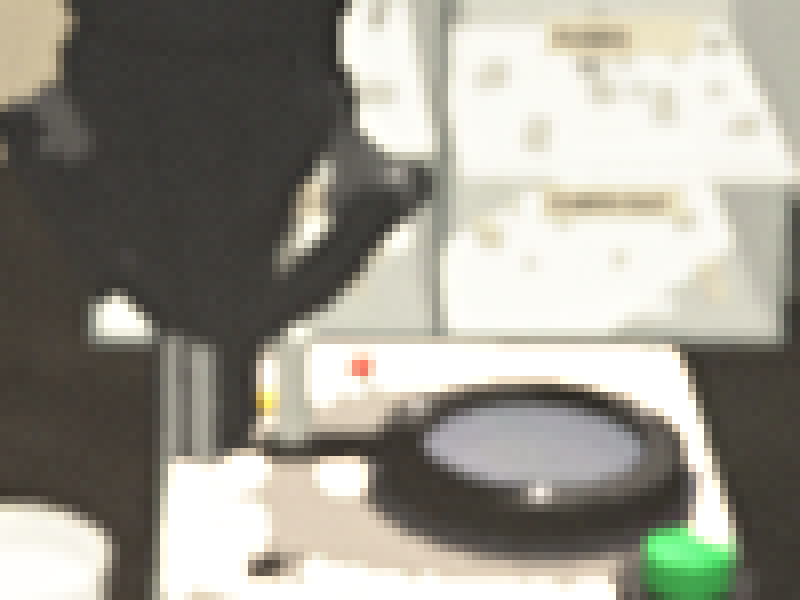

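Call:
arm_command --steps '[[0,[0,10,1],0],[0,[0,8,0],0],[0,[0,4,0],0],[0,[0,3,0],0],[0,[0,3,0],0]]'

```text
time_s: 5.55
eef_pos: [0.4427, 0.0446, 0.0241]
eef_rot: [0.647, 0.284, 0.647, -0.285]
contact_force: [-0.4, -0.7, 0.1]
grip_width: -0.0001
```

Call:
arm_command --steps '[[0,[0,3,-1],0],[0,[0,3,-1],0],[0,[0,3,-1],0],[0,[0,3,-1],0],[0,[0,3,-1],0]]'

```text
time_s: 6.18
eef_pos: [0.4502, 0.0586, 0.0239]
eef_rot: [0.647, 0.284, 0.648, -0.284]
contact_force: [-2.8, 0.6, 0.5]
grip_width: 0.0
```

```bash
python3 - <<'E'
from h import *
from station import r
import cv2
o=r.get_obs();go(o,pintgt(-.95,.017,.024))
c=r.capture('side');i=c['image'][150:225,265:365,::-1]
cv2.imwrite('pics/s7.png',cv2.resize(i,(800,600),interpolation=cv2.INTER_NEAREST))
E
```

```text
t 6.175 pos [0.4502 0.0586 0.0239] F [-2.78  0.61  0.45] w 0.0
yaw y,z [np.float64(42.6), np.float64(-47.4)] xax [-0. -0. -1.]
tgt [0.4869 0.0901 0.024 ] shift mm [-0.1 48.3  1.6]
```

View pics/s7.png

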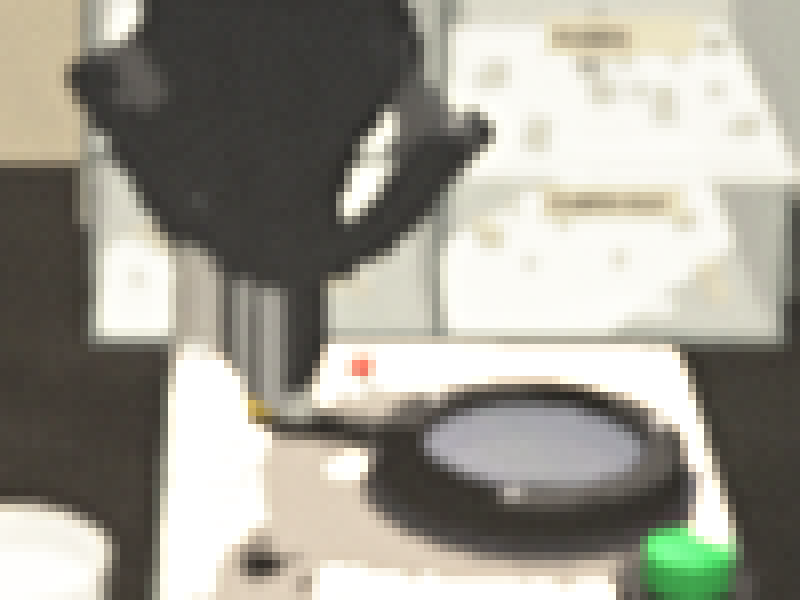

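Call:
arm_command --steps '[[0,[0,4,-0.5],0],[0,[0,4,-0.5],0],[0,[0,4,0],0],[0,[0,4,0],0],[0,[0,4,0],0]]'

```text
time_s: 6.85
eef_pos: [0.4648, 0.0729, 0.024]
eef_rot: [0.647, 0.285, 0.647, -0.284]
contact_force: [-3.6, 0.3, 1.2]
grip_width: 0.0001
```

Call:
arm_command --steps '[[0,[0,4,0.5],0],[0,[0,4,0.5],0],[0,[0,3,0.5],0],[0,[0,3,1],0],[0,[0,0,0],0]]'

```text
time_s: 7.48
eef_pos: [0.4771, 0.0805, 0.0241]
eef_rot: [0.648, 0.285, 0.647, -0.284]
contact_force: [0.1, -0.6, -0.1]
grip_width: 0.0002
```

```bash
python3 - <<'E'
from h import *
from station import r
import cv2
o=r.get_obs();go(o,pintgt(-1.05,.017,.024))
c=r.capture('side');i=c['image'][150:225,265:365,::-1]
cv2.imwrite('pics/s8.png',cv2.resize(i,(800,600),interpolation=cv2.INTER_NEAREST))
c=r.capture('top');cv2.imwrite('pics/t8.png',cv2.resize(c['image'][120:280,175:375,::-1],(750,600),interpolation=cv2.INTER_CUBIC))
E
```

```text
t 7.475 pos [0.4771 0.0805 0.0241] F [ 0.08 -0.57 -0.14] w 0.0002
yaw y,z [np.float64(42.6), np.float64(-47.4)] xax [ 0.001  0.    -1.   ]
tgt [0.4936 0.0921 0.024 ] shift mm [ 0.1 20.   2.6]
```

View pics/s8.png

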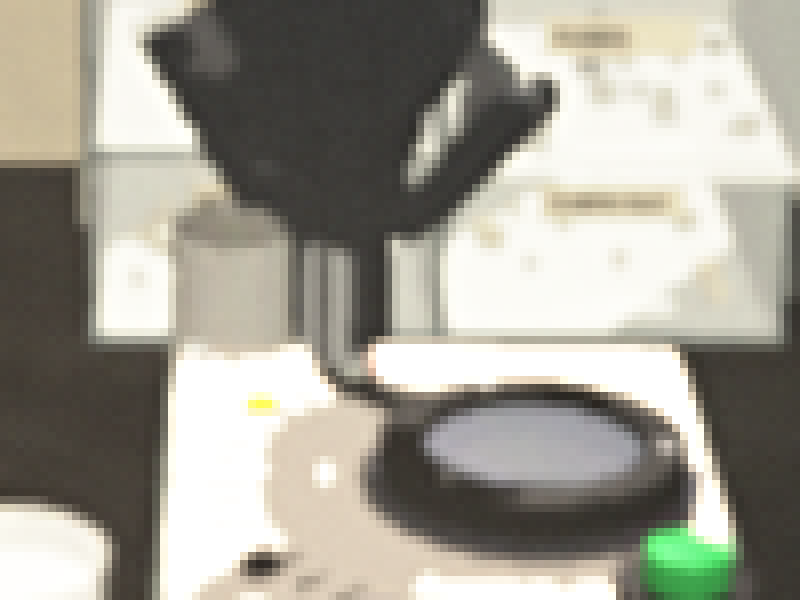

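View pics/t8.png

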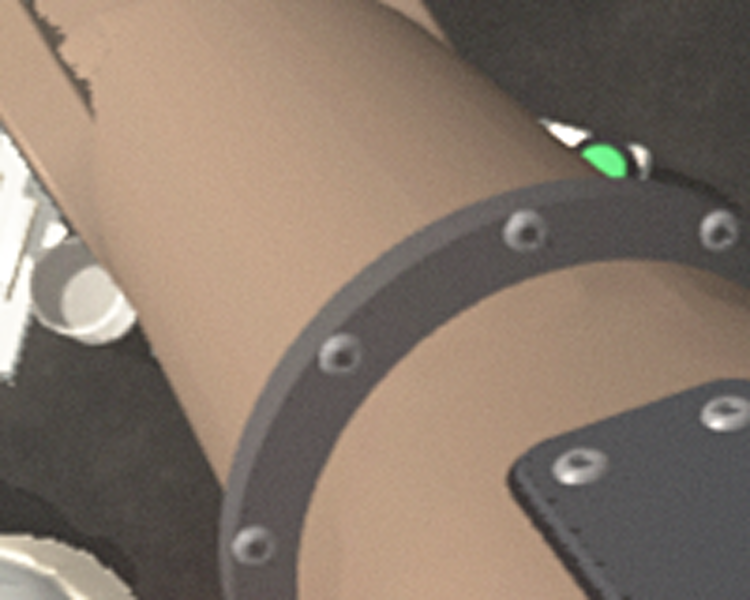

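```bash
python3 - <<'E'
from h import *
c=np.load('side1.npz');f=lambda p:((proj(c,p)-[264.5,149.5])*8).round(0)
for a in(-.6,-.7,-.75,-.8,-.85,-.9,-.95,-1.,-1.05):print(a,'pinbase',f(W(-.07*np.cos(a),-.07*np.sin(a),.049)),'tip',f(W(-.086*np.cos(a),-.086*np.sin(a),.045)),'mid55',f(W(-.055*np.cos(a),-.055*np.sin(a),.049)))
E
```

```text
-0.6 pinbase [330. 382.] tip [285. 382.] mid55 [372. 394.]
-0.7 pinbase [343. 375.] tip [302. 373.] mid55 [383. 388.]
-0.75 pinbase [351. 371.] tip [311. 368.] mid55 [389. 385.]
-0.8 pinbase [359. 368.] tip [321. 364.] mid55 [395. 383.]
-0.85 pinbase [367. 365.] tip [331. 361.] mid55 [401. 380.]
-0.9 pinbase [376. 362.] tip [341. 357.] mid55 [408. 378.]
-0.95 pinbase [385. 359.] tip [352. 354.] mid55 [415. 375.]
-1.0 pinbase [394. 356.] tip [364. 351.] mid55 [423. 373.]
-1.05 pinbase [403. 354.] tip [375. 348.] mid55 [430. 372.]
```

Call:
arm_command --steps '[[0,[0,4,0.4],0],[0,[0,4,0.6],0],[0,[0,4,0.7],0],[0,[0,4,0.7],0],[0,[0,0,0],0]]'

```text
time_s: 8.2
eef_pos: [0.4901, 0.0898, 0.0239]
eef_rot: [0.647, 0.285, 0.647, -0.284]
contact_force: [-0.2, -1.6, 0.3]
grip_width: -0.0004
```

```bash
python3 - <<'E'
from h import *
from station import r
import cv2
o=r.get_obs();go(o,pintgt(-1.05,.017,.024))
c=r.capture('side');i=c['image'][150:225,265:365,::-1]
cv2.imwrite('pics/s9.png',cv2.resize(i,(800,600),interpolation=cv2.INTER_NEAREST))
E
```

```text
t 8.2 pos [0.4901 0.0898 0.0239] F [-0.22 -1.57  0.26] w -0.0004
yaw y,z [np.float64(42.6), np.float64(-47.4)] xax [ 0.  0. -1.]
tgt [0.4936 0.0921 0.024 ] shift mm [-0.1  4.1  0.6]
```

View pics/s9.png

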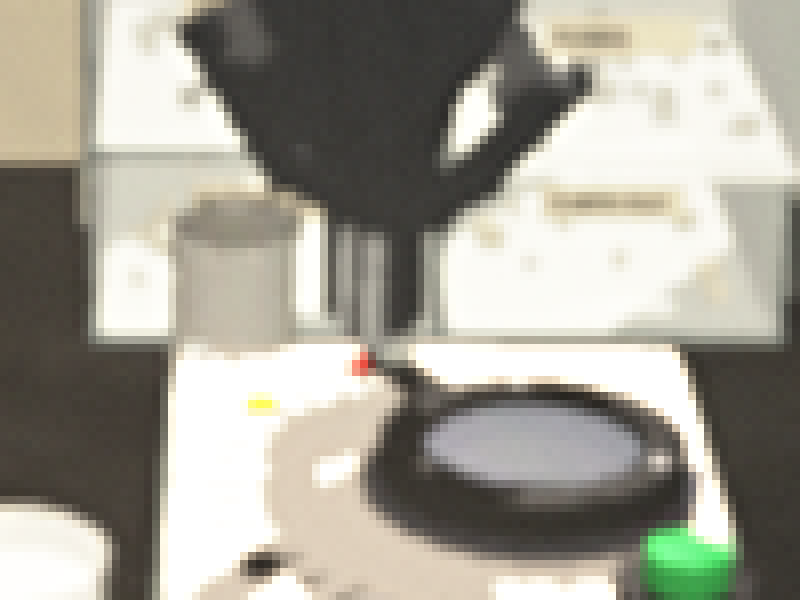

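Call:
arm_command --steps '[[0,[0,-12,0],0],[0,[0,-20,0],0],[0,[-45,0,0],0],[0,[-45,-10,20],0],[0,[0,-35,45],0]]'

```text
time_s: 8.88
eef_pos: [0.4797, -0.0084, 0.1176]
eef_rot: [0.65, 0.284, 0.646, -0.281]
contact_force: [2.2, -1.3, -0.6]
grip_width: -0.0001
```

Call:
arm_command --steps '[[0,[0,-40,45],0],[0,[0,-40,45],0],[0,[0,-40,45],0],[0,[0,0,0],0],[0,[0,0,0],0]]'

```text
time_s: 9.5
eef_pos: [0.4794, -0.1907, 0.1139]
eef_rot: [0.647, 0.285, 0.647, -0.284]
contact_force: [0.1, -0.3, -0.1]
grip_width: 0.0
```

```bash
python3 - <<'E'
from h import *
from station import r
import cv2
o=r.get_obs();go(o,W(.034,-.082,.09))
c=r.capture('top');cv2.imwrite('pics/t10.png',cv2.resize(c['image'][130:250,205:365,::-1],(800,600),interpolation=cv2.INTER_CUBIC));np.savez('top10.npz',**c)
E
```

```text
t 9.5 pos [ 0.4794 -0.1907  0.1139] F [ 0.06 -0.33 -0.12] w 0.0
yaw y,z [np.float64(42.5), np.float64(-47.5)] xax [-0.     0.001 -1.   ]
tgt [ 0.5331 -0.0525  0.09  ] shift mm [ 24.  133.  -65.5]
```

View pics/t10.png

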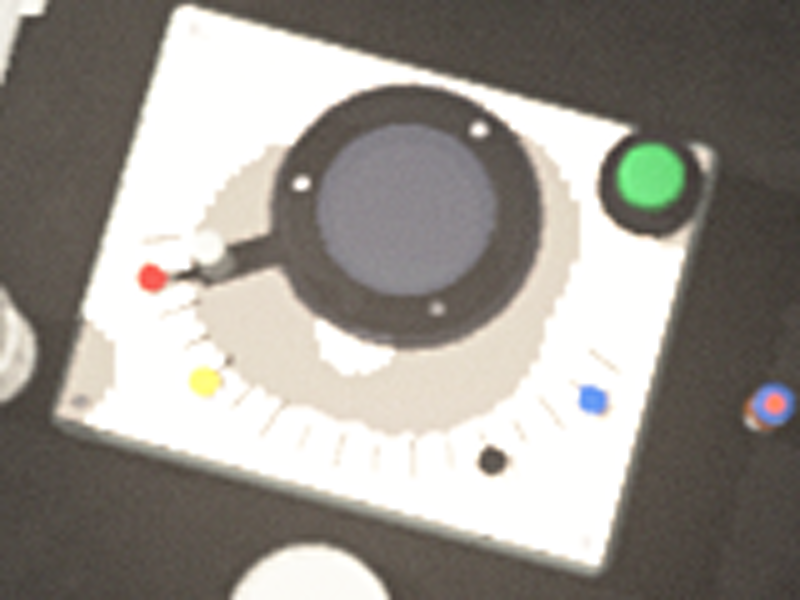

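```bash
python3 - <<'E'
from h import *
c=np.load('top10.npz')
f=lambda x,y:(205+x/5-.4,130+y/5-.4)
for n,x,y,z in(('pin',209,246,.083),('tip',178,275,.045),('leverroot',270,250,.049),('red',152,278,.038),('but',651,176,.057),('screws',480,129,.051),('s2',302,183,.051),('s3',436,308,.051)):
    l=R2.T@(ray(c,*f(x,y),z)[:2]-t);print(n,l.round(4),np.hypot(*l).round(4),np.arctan2(-l[1],-l[0]).round(3))
g=lambda p:((proj(c,p)-[204.6,129.6])*5).round(0)
for a in(-.95,-1,-1.05,-1.1):print(a,g(W(-.07*np.cos(a),-.07*np.sin(a),.083)),'aim',g(W(-.095*np.cos(a),-.095*np.sin(a),.038)),g(W(-.086*np.cos(a),-.086*np.sin(a),.045)))
# screws before
f=lambda x,y:(175+x/3.75-.4,120+y/3.75-.4);c=np.load('top1.npz')
for x,y in((400,115),(493,216),(357,246)):
    l=R2.T@(ray(c,*f(x,y),.051)[:2]-t);print('scr0',np.hypot(*l).round(4),np.arctan2(-l[1],-l[0]).round(3))
E
```

```text
pin [-0.0375  0.0588] 0.0698 -1.002
tip [-0.0449  0.0723] 0.0851 -1.016
leverroot [-0.0279  0.0428] 0.0511 -0.992
red [-0.0475  0.0822] 0.0949 -1.047
but [ 0.0332 -0.0815] 0.088 1.958
screws [ 0.0346 -0.0177] 0.0388 2.669
s2 [-0.0018  0.0383] 0.0384 -1.525
s3 [-0.0325 -0.0201] 0.0382 0.552
-0.95 [212. 256.] aim [159. 302.] [180. 290.]
-1 [208. 247.] aim [155. 290.] [177. 279.]
-1.05 [206. 237.] aim [151. 277.] [174. 268.]
-1.1 [204. 227.] aim [149. 265.] [171. 256.]
scr0 0.0389 -2.65
scr0 0.0378 1.537
scr0 0.0386 -0.562
```

```bash
python3 - <<'E'
from h import *
from station import r
go(r.get_obs(),np.array([.4747,.0739,.024]))
E
```

```text
t 9.55 pos [ 0.4797 -0.1899  0.114 ] F [-0.08  1.12 -0.25] w 0.0001
yaw y,z [np.float64(42.6), np.float64(-47.4)] xax [-0.     0.001 -1.   ]
tgt [0.4747 0.0739 0.024 ] shift mm [  90.2  175.  -197.4]
```

Call:
arm_command --steps '[[0,[0,35,-45],0],[0,[0,40,-45],0],[0,[0,40,-45],0],[0,[0,35,-45],0],[0,[0,15,-17],0]]'

```text
time_s: 10.18
eef_pos: [0.4668, 0.0711, 0.1145]
eef_rot: [0.649, 0.282, 0.649, -0.281]
contact_force: [-0.3, -0.3, -0.4]
grip_width: -0.0002
```

Call:
arm_command --steps '[[0,[0,0,0],0],[0,[30,0,0],0],[0,[40,0,0],0],[0,[20,0,0],0],[0,[0,0,0],0]]'

```text
time_s: 10.8
eef_pos: [0.4667, 0.0648, 0.0229]
eef_rot: [0.646, 0.284, 0.648, -0.285]
contact_force: [-0.2, -0.0, 1.1]
grip_width: 0.0001
```

```bash
python3 - <<'E'
from h import *
from station import r
go(r.get_obs(),np.array([.4931,.0908,.024]))
E
```

```text
t 10.8 pos [0.4667 0.0648 0.0229] F [-0.15 -0.    1.07] w 0.0001
yaw y,z [np.float64(42.6), np.float64(-47.4)] xax [-0.003 -0.001 -1.   ]
tgt [0.4931 0.0908 0.024 ] shift mm [-1.2 37.  -1.3]
```

Call:
arm_command --steps '[[0,[0,10,0],0],[0,[0,10,-1],0],[0,[0,8,0],0],[0,[0,3,0],0],[0,[0,2,0],0]]'

```text
time_s: 11.42
eef_pos: [0.4917, 0.0885, 0.024]
eef_rot: [0.647, 0.284, 0.647, -0.285]
contact_force: [-1.2, -1.7, 1.9]
grip_width: -0.0
```

Call:
arm_command --steps '[[0,[0,1,0],0],[0,[0,1,0],0],[0,[0,1,0],0],[0,[0,0,0],0],[0,[0,0,0],0]]'

```text
time_s: 12.05
eef_pos: [0.4939, 0.0903, 0.0238]
eef_rot: [0.647, 0.284, 0.647, -0.285]
contact_force: [-0.3, -3.2, -0.7]
grip_width: -0.0001
```

```bash
python3 - <<'E'
from h import *
from station import r
go(r.get_obs(),np.array([.4931,.0908,.024]))
E
```

```text
t 12.05 pos [0.4939 0.0903 0.0238] F [-0.33 -3.18 -0.74] w -0.0001
yaw y,z [np.float64(42.5), np.float64(-47.5)] xax [-0. -0. -1.]
tgt [0.4931 0.0908 0.024 ] shift mm [-0.2 -0.2 -0.9]
```

Back out the same way and check.

Call:
arm_command --steps '[[0,[0,-12,0],0],[0,[0,-20,0],0],[0,[-45,0,0],0],[0,[-45,-10,20],0],[0,[0,-35,45],0]]'

```text
time_s: 12.68
eef_pos: [0.4844, -0.0067, 0.1178]
eef_rot: [0.651, 0.284, 0.646, -0.281]
contact_force: [1.0, -0.9, -0.3]
grip_width: -0.0
```

Call:
arm_command --steps '[[0,[0,-40,45],0],[0,[0,-40,45],0],[0,[0,-40,45],0],[0,[0,0,0],0],[0,[0,0,0],0]]'

```text
time_s: 13.3
eef_pos: [0.4841, -0.1893, 0.114]
eef_rot: [0.647, 0.285, 0.647, -0.284]
contact_force: [0.6, -0.5, 0.4]
grip_width: 0.0
```

```bash
python3 - <<'E'
from h import *
from station import r
import cv2
o=r.get_obs();go(o,W(.034,-.082,.06))
c=r.capture('top');cv2.imwrite('pics/t11.png',cv2.resize(c['image'][130:250,205:365,::-1],(800,600),interpolation=cv2.INTER_CUBIC));np.savez('top11.npz',**c)
E
```

```text
t 13.3 pos [ 0.4841 -0.1893  0.114 ] F [ 0.62 -0.48  0.43] w 0.0
yaw y,z [np.float64(42.6), np.float64(-47.4)] xax [ 0.     0.001 -1.   ]
tgt [ 0.5331 -0.0525  0.06  ] shift mm [ 54.1 128.6 -67.6]
```

View pics/t11.png

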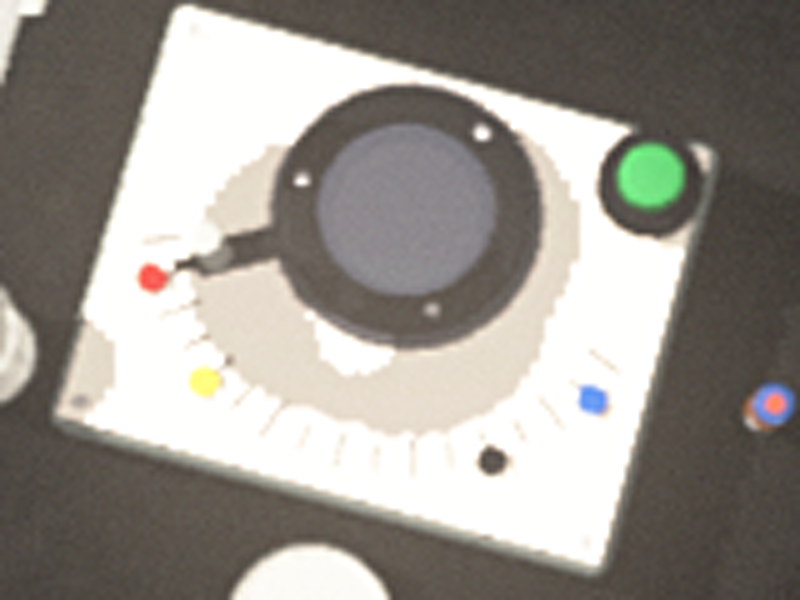

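Call:
arm_command --steps '[[0,[0,45,-25],0],[0,[0,45,-25],0],[0,[20,38,-17],0],[0,[30,0,0],0],[0,[30,0,0],0]]'

```text
time_s: 13.98
eef_pos: [0.5334, -0.0509, 0.0335]
eef_rot: [0.648, 0.283, 0.648, -0.282]
contact_force: [-0.3, -1.3, -0.2]
grip_width: -0.0003
```

```bash
python3 - <<'E'
from h import *
from station import r
import cv2
go(r.get_obs(),W(.034,-.082,.017))
c=r.capture('side');i=c['image'][150:240,265:385,::-1]
cv2.imwrite('pics/s12.png',cv2.resize(i,(800,600),interpolation=cv2.INTER_NEAREST))
E
```

```text
t 13.975 pos [ 0.5334 -0.0509  0.0335] F [-0.25 -1.31 -0.16] w -0.0003
yaw y,z [np.float64(42.8), np.float64(-47.2)] xax [ 0.001  0.001 -1.   ]
tgt [ 0.5331 -0.0525  0.017 ] shift mm [16.5 -1.3  1. ]
```

View pics/s12.png

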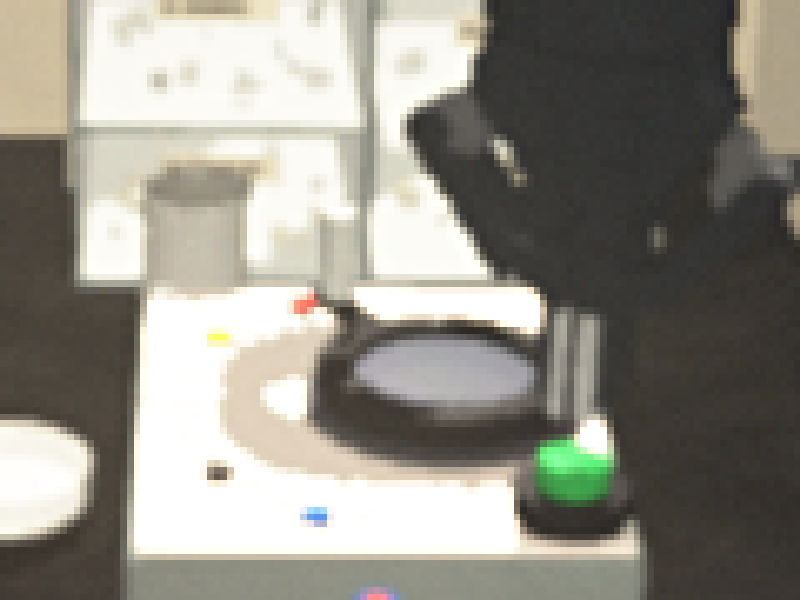

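Call:
arm_command --steps '[[0,[8,-1,1],0],[0,[5,0,0],0],[0,[3,0,0],0],[0,[2,0,0],0],[0,[1,0,0],0]]'

```text
time_s: 14.65
eef_pos: [0.5337, -0.0553, 0.0155]
eef_rot: [0.648, 0.285, 0.647, -0.284]
contact_force: [-0.1, 1.7, 4.1]
grip_width: 0.0002
```

Call:
arm_command --steps '[[0,[1,0,0],0],[0,[1,0,0],0],[0,[1,0,0],0],[0,[0,0,0],0],[0,[0,0,0],0]]'

```text
time_s: 15.28
eef_pos: [0.5338, -0.0553, 0.0135]
eef_rot: [0.648, 0.284, 0.647, -0.284]
contact_force: [-4.6, 1.2, 21.8]
grip_width: 0.0001
```

```bash
python3 - <<'E'
from h import *
from station import r
import cv2
go(r.get_obs(),W(.034,-.082,.017))
c=r.capture('side');i=c['image'][150:240,265:385,::-1]
cv2.imwrite('pics/s13.png',cv2.resize(i,(800,600),interpolation=cv2.INTER_NEAREST))
E
```

```text
t 15.275 pos [ 0.5338 -0.0553  0.0135] F [-4.56  1.22 21.79] w 0.0001
yaw y,z [np.float64(42.6), np.float64(-47.4)] xax [ 0.002 -0.001 -1.   ]
tgt [ 0.5331 -0.0525  0.017 ] shift mm [-3.5  1.4 -2.6]
```

View pics/s13.png

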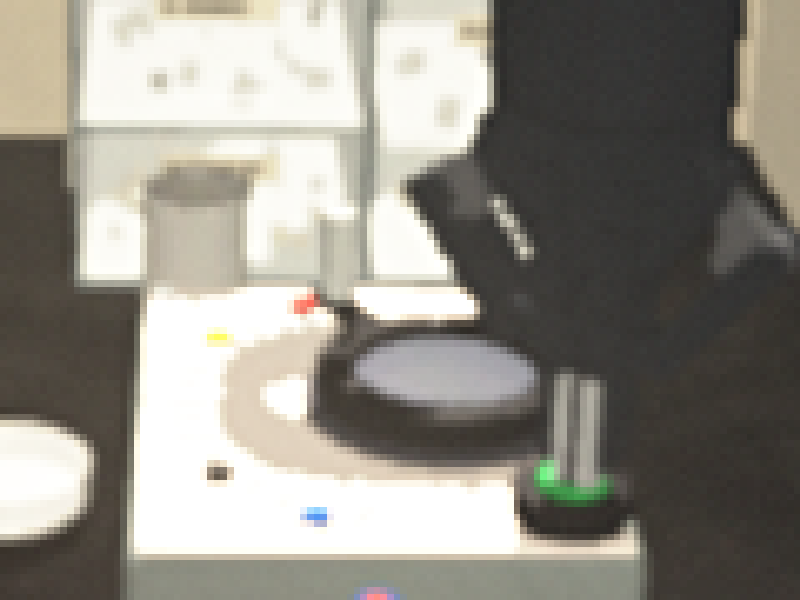

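The fingers are on the button, and it looks pressed flat: its rim is near the housing at (575,490). I'll lift off and move clear.

Call:
arm_command --steps '[[0,[-5,0,0],0],[0,[-15,0,0],0],[0,[-40,0,0],0],[0,[-40,0,0],0],[0,[0,-30,20],0]]'

```text
time_s: 15.95
eef_pos: [0.5273, -0.0881, 0.1158]
eef_rot: [0.65, 0.284, 0.646, -0.282]
contact_force: [-0.4, -1.6, -1.0]
grip_width: 0.0002
```

Call:
arm_command --steps '[[0,[0,-45,30],0],[0,[0,-45,30],0],[0,[0,-25,30],0],[0,[0,0,0],0],[0,[0,0,0],0]]'

```text
time_s: 16.58
eef_pos: [0.5005, -0.234, 0.1122]
eef_rot: [0.647, 0.285, 0.648, -0.284]
contact_force: [0.7, -0.1, -0.2]
grip_width: -0.0002
```

```bash
python3 - <<'E'
from h import *
from station import r
import cv2
o=r.get_obs();go(o,W(.034,-.082,.06))
c=r.capture('top');cv2.imwrite('pics/t14.png',cv2.resize(c['image'][130:280,175:375,::-1],(800,600),interpolation=cv2.INTER_CUBIC))
T=c['world_from_camera']
s=[]
for v in range(163,168):
  for u in range(333,338):
    z=c['depth'][v,u];s.append((T[:3,:3]@np.array([(u-c['cx'])/c['fx']*z,(v-c['cy'])/c['fy']*z,z])+T[:3,3])[2])
print('button z',np.median(s))
c=r.capture('side');cv2.imwrite('pics/s14.png',cv2.resize(c['image'][150:270,245:405,::-1],(800,600)))
E
```

```text
t 16.575 pos [ 0.5005 -0.234   0.1122] F [ 0.7  -0.09 -0.16] w -0.0002
yaw y,z [np.float64(42.6), np.float64(-47.4)] xax [-0.     0.001 -1.   ]
tgt [ 0.5331 -0.0525  0.06  ] shift mm [  52.3  146.7 -111.6]
button z 0.05779309212784223
```

View pics/t14.png

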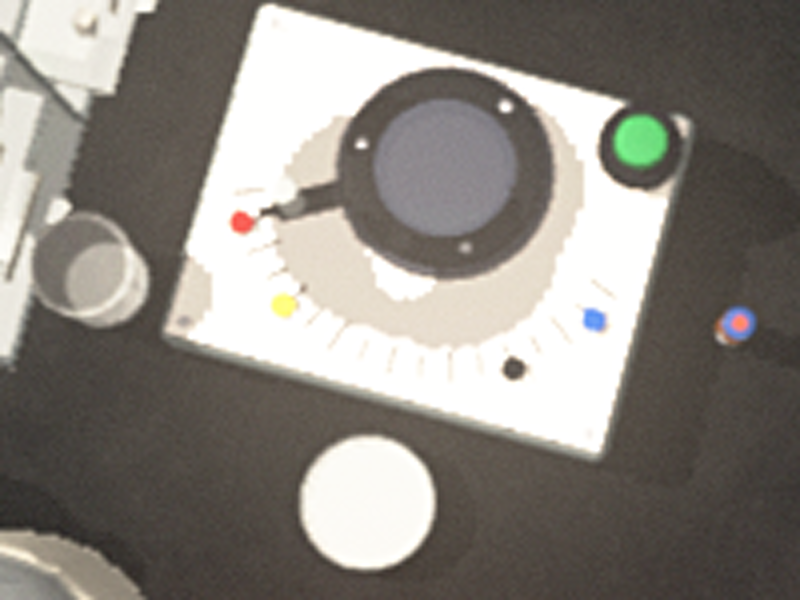

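View pics/s14.png

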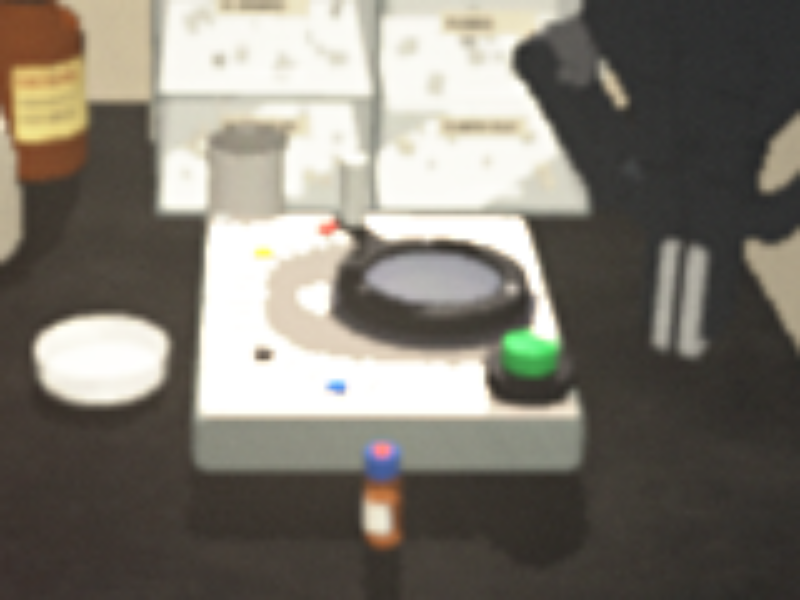

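```bash
python3 - <<'E'
from h import *
from station import r
c=np.load('top10.npz')
f=lambda x,y:(175+x/4-.4,130+y/4-.4)
for n,x,y,z in(('pin',288,191,.083),('tip',262,211,.045),('s1',506,106,.051),('s2',361,144,.051),('s3',466,247,.051),('red',242,222,.038)):
    l=R2.T@(ray(c,*f(x,y),z)[:2]-t);print(n,np.hypot(*l).round(4),np.arctan2(-l[1],-l[0]).round(3))
E
```

```text
pin 0.0688 -1.036
tip 0.0843 -1.063
s1 0.0385 2.629
s2 0.0389 -1.551
s3 0.0382 0.519
red 0.0947 -1.048
```

```bash
python3 -c "
from station import r
print(r.job_done())"
```

```text
the job is handed in; nothing more can be done
None
```

The pointer is on the red dot, and the green button was pressed fully down and has come back up. I handed the job in at about 16.6 s; it gave no verdict.

- **Pointer:** I pushed the pin with shut fingers from about -0.04 rad to about -1.00 rad. A check from above showed it still about 4 mm short of the dot's centre, so I gave one small nudge. The last top view puts the ring at -1.04 to -1.06 rad, with the red dot measured at -1.05. That leaves about 1 mm of error against the 6 mm allowed.
- **Button:** I pressed until the reaction force reached 22 N, well past the 5 N needed to bottom it. After lifting off, its top measured 58 mm above the bench, so it is up.
- **Bystanders:** the vial, beaker and dish look upright and unmoved in the last pictures, and the arm is clear of everything.
- **Disagreement found:** the visible fingertips were about 38–40 mm higher than the reported TCP. My first push passed over the pin without touching it. I corrected for the offset in all later moves, and the height at which the button bottomed out agreed with it.

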